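Close the flushing tank with its bayonet filler cap

ROBOT

A 6-joint arm with a two-finger parallel gripper is mounted at the origin on a cart in front of the work surface, level with it; the furniture and walls round the work are solid. World frame = base frame: x ahead of the robot, y to its left, z up, the work surface at z = 0. Lengths are in m, angles in degrees, forces in N, time in s.
With the tool pointing down it reaches from about 0.275 to 0.975 m from the base axis. Payload 8.4 kg.
Tool frame: the origin (TCP) lies midway between the tips of the shut fingers; the grasp point (between the pads) lies 19 mm behind it; z points along the fingers, y is the line along which they close (so a half turn about z gives the same grasp; the last joint's range is limited). The gripper opens to 92 mm and grips with 3 to 60 N. Pads are 20 mm wide; open, the fingers measure 128 mm over their backs; the gripper's body (75 mm by 189 mm) begins 69 mm behind the grasp point.
Start: joints at [-64.939, 20.225, 93.587, -0, 66.188, -0.138], TCP at [0.266, -0.566, 0.215] pointing down, gripper open.
Joint ranges: [-150.9, 150.9], [-52.94, 120.26], [3.33, 152.33], [-74.26, 254.26], [0, 154.13], [-172.89, 172.89]. Speed limits (degrees/s): [127.2, 127.2, 159.86, 180, 180, 180].

INTERFACE

Orientations are given as a 3x3 rotation matrix whose columns are the frame's x, y, z axes.
In Python, from plant import ctrl, cams gives the robot as it stands.
- The arm moves only by the shell command python3 -m creep 'ROWS' [FORCE]. ROWS is JSON, a list of rows, each an object of numbers: "dx", "dy", "dz": the shift along the tool's x, y, z in mm; "wx", "wy", "wz": the turn, a rotation vector about the tool's x, y, z in degrees; "fingers": the opening in per cent of the stroke, from 0 (shut) to 100 (fully open). A call has 1 to 12 rows; each row shifts and turns the commanded pose from where the row before left it, along the tool's axes as they then stand; what a row does not reach is not made up. A row lasts 1/8 s, in which the tool goes at most 62.5 mm and 10.7 degrees, less where a joint would pass 70% of its speed; a pose out of reach is approached as far as the arm can. A call is refused whole if a number of a shift passes 62.5 or a number of a turn 10.7, either way. A call with a gripper value outside its range is refused whole. The fingers move at their own pace and stop on an object; FORCE is the grip in N (left out, the last holds). Time passes only in rows, so rows that do not move let the fingers close. It gives the time, the measured TCP pose, the force, the opening and the grip force at its end, in the units of the state.
- ctrl.sense(): the state, without advancing time (a new reading comes with each control period).
- cams.read_camera(name): name is "side" or "top"; returns the picture (480x640x3 uint8, red, green, blue); there is no depth.
- cams.get_calibration(name): a dict with "K" (3x3 intrinsics, pixels), "R" (3x3) and "t" (3): a world point X has camera coordinates R X + t. Camera axes: x right, y down, z forward; pixel columns grow to the right and rows downward; lengths in m; the calibration is good to about 2 mm. A picture is of the moment at which its call begins. get_calibration takes no time and is no camera call.
- ctrl.sign_off(): hands the job in; it is judged then, once.
The state is a dict: "time": time; "qpos": joint angles; "qd": joint speeds; "joint_torque": joint torques, N m; "tcp_pos": TCP position; "eef_rot": TCP orientation; "contact_force": force on the tool from outside, world axes, zero at the start; "ft_torque": the same for the moment, N m; "grip_width": finger opening in m; "grasp_force": force on a finger pad.
Only numpy, scipy, OpenCV 4.12 (cv2) and the standard library are available. Lean on these libraries where they do the work, as an engineer would, in place of code of your own. Each camera call takes 0.05 s, during which the arm holds its last target. There are 200 camera calls.

TASK

The plates are flushed and the oil tank is to be closed: lift the filling pot off the tank's filler neck by its bail handle, keep it level, and stand it upright in the drip tray. Then take the filler cap by its wing, set it over the neck with its two tabs in the notches, push it down against its spring and twist it clockwise (seen from above) about a quarter turn to the stop. Finish still gripping the cap by its wing in that turned-home position, without letting go, so that it stays held while the tank is leak-tested; leave the other things on the chest where they are.

Things in the scene. Friction and masses are not known exactly. Their poses are not given: they have to be found in the camera images.
- tank_neck (a point): centre of the top rim of the filler neck on a fixed grey oil tank (130 mm along x, 140 mm along y, top plate 60 mm above the chest; rim 26 mm above the plate). z up, x and y along the tank's sides; -x is the face with the amber sight glass. The neck is a 48 mm pipe, 8 mm in front and 12 mm left of the tank's middle. A capped port 15 mm high is on the plate's right back corner
- neck_notch (a point): the front one of the two notches, 24 mm wide, in the 62 mm wide, 4 mm thick flange round the neck's top: this point lies 28 mm from the neck's centre on its -x side, the other notch opposite on +x. Below the flange, clockwise from each notch, lie a 1.5 mm deep ridge 30 degrees long, a pocket, and a stop at about 92 degrees of turn; counter-clockwise is blocked
- pot_handle (a point): middle of the wooden grip of the filling pot's fixed bail handle: a round bar 14 mm thick, 60 mm long along this point's y, 128 mm above the pot's foot and 43 mm above its rim; z is up when the pot stands upright
- pot_foot (a point): middle of the underside of the filling pot: an open aluminium funnel pot, 0.3 to 0.5 kg, 108 mm across at the rim, standing on an open skirt 85 mm wide. At the start it stands on the tank's top plate with the skirt (78 mm inside, 33 mm deep) over the neck: raise it 30 mm or more before moving sideways
- tray_floor (a point): centre of the inner floor of the drip tray, a fixed square steel tray 130 mm by 130 mm outside with 3 mm walls 16 mm high; its floor is 3 mm above the chest top. x and y lie along its sides. It is either left or right of the tank, the cap on the other side
- cap_wing (a point): centre of the black wing on the loose dark steel filler cap (76 mm across, 20 mm high, 0.15 kg): 56 mm long along x, 14 mm thick along y, 30 mm high, from 20 to 50 mm above the cap's lower edge; this point is 35 mm above that edge. With the cap on the neck its height above the rim point is: 35 mm tabs enter the notches, under 25 mm free to turn, 22 mm bottom stop, about 27 mm turned home
- cap_tab (a point): one of the cap's two inward tabs (17 mm wide, 4 mm thick, at the lower edge of the skirt), 30 mm from the cap's axis under the wing's +x end; the other is under the -x end, so the cap is the same after a half turn. In the notches it has about 2 mm of sideways play and 6 degrees of turn either way
- seal (a joint): how far the sprung seal plate is pushed up into the cap, m: 0 free, 0.005 turned home, 0.010 bottom stop. It meets the rim when the wing's centre is 32 mm above the rim; the spring pushes with 2 N at first, 8 N at 0.005, 13 N at 0.010
- plate_low: bystander: lower of two stacked milled aluminium plates, 94 x 158 x 36 mm, right at the back; origin under its middle
- plate_high: bystander: upper of the two stacked plates; origin under its middle
- can: bystander: spray can, 68 mm across and 239 mm tall, right back corner; origin under its middle
- vblock: bystander: black V-block, 45 x 85 x 50 mm, at the back behind the tank; origin under its middle
- glue: bystander: small blue bottle, 35 mm across and 76 mm tall, at the back; origin under its middle
- hexkey: bystander: hex key lying in front of the tank, 31 x 88 x 5 mm; origin under its middle
- bolt: bystander: bolt lying near the front edge, 15 x 41 x 15 mm; origin under its middle
- driver: bystander: screwdriver lying along the front edge on the left, 23 x 197 x 23 mm; origin under its middle
- micrometer: bystander: micrometer lying along the front edge on the right, 47 x 155 x 16 mm; origin under its middle

How it is judged (in metres and radians):
On the way, in this order (a step that is already met when the one before it is completed fails the run):
1. the pot is lifted clear of the filler neck by its handle (z of pot_handle in the frame of tank_neck above 0.125 m and contact force between the fingers and pot above 0.5 N), for 0.1 s.
2. the pot stands upright in the drip tray, let go (horizontal distance between pot_handle and tray_floor below 0.03 m and z of pot_handle in the frame of tray_floor below 0.131 m and angle between pot_handle's own z axis and vertical below 0.08 rad and contact force between the fingers and pot below 0.1 N), for 0.2 s.
3. the cap is pushed down over the neck against its spring, tabs below the flange (horizontal distance between cap_wing and tank_neck below 0.005 m and z of cap_wing in the frame of tank_neck below 0.0268 m and value of joint seal above 0.004 m), for 0.1 s.
At the end, for the whole second after the job is handed in: Pot upright on the tray floor (handle within 30 mm of its centre), let go, still; cap level on the neck within 5 mm, wing centre at most 28.5 mm above the rim, spring in by 3.5 mm or more, turned 74 degrees or more from the notches, and still gripped by the fingers (horizontal distance between pot_handle and tray_floor below 0.03 m and z of pot_handle in the frame of tray_floor below 0.131 m and angle between pot_handle's own z axis and vertical below 0.08 rad and linear speed of pot below 0.02 m/s and horizontal distance between cap_wing and tank_neck below 0.005 m and z of cap_wing in the frame of tank_neck below 0.0285 m and angle between the x axis of cap_wing and the x axis of tank_neck, either way round above 1.29 rad and angle between cap_wing's own z axis and vertical below 0.1 rad and value of joint seal above 0.0035 m and contact force between the fingers and cap above 1.5 N); the arm keeps its last pose, push and grip.
It fails at once if the pot is tipped by more than 35 degrees (angle between pot_handle's own z axis and vertical above 0.61 rad).
It fails at once if a bystander is moved by more than 25 mm (distance of any of plate_low, plate_high, can, vblock, glue, driver, hexkey, bolt, micrometer from where it was at the start of the episode above 0.025 m).
It also fails if it takes over 62 s, if anything falls off the work surface, if the arm or the gripper's body presses on something with over 40 N, if the wrist force passes 120 N, or if a joint passes its speed limit or range.

## Working session

There is one attempt and no reset: what is moved stays moved. The work goes in short steps, Python scripts to look and compute and a shell command to move; the robot and the scene stay as the last step left them, time stands still between calls to the robot, and variables do not carry over. Pictures are saved under pics/ and viewed, at most 10 in all, crops included, and the job is handed in when it is done.

```bash
mkdir -p pics; ls
python3 - <<'E'
from plant import ctrl,cams
import cv2,numpy as np
for n in("top","side"):
    cv2.imwrite(f"pics/{n}0.png",cams.read_camera(n)[:,:,::-1])
    c=cams.get_calibration(n);print(n,np.round(c["K"],1).tolist(),np.round(c["R"],3).tolist(),np.round(-np.array(c["R"]).T@c["t"],3))
s=ctrl.sense();print({k:np.round(v,3).tolist() for k,v in s.items()})
E
```

```text
pics
top [[584.4, 0.0, 313.7], [0.0, 584.4, 243.1], [0.0, 0.0, 1.0]] [[-0.045, -0.999, 0.0], [-0.979, 0.044, -0.201], [0.2, -0.009, -0.98]] [ 0.271 -0.     1.253]
side [[572.9, 0.0, 313.3], [0.0, 572.9, 243.5], [0.0, 0.0, 1.0]] [[-0.903, -0.43, 0.012], [-0.213, 0.423, -0.881], [0.373, -0.798, -0.474]] [0.101 0.815 0.641]
{'time': 0.1, 'qpos': [-64.937, 20.259, 93.623, 0.0, 66.189, -0.138], 'qd': [-0.035, -0.138, -0.16, -0.045, 0.107, 0.067], 'joint_torque': [-0.0, -59.491, -33.493, 0.07, 0.018, -0.0], 'tcp_pos': [0.266, -0.565, 0.214], 'eef_rot': [[0.905, 0.426, -0.001], [0.426, -0.905, 0.001], [0.0, -0.001, -1.0]], 'contact_force': [-0.384, 0.4, -0.216], 'ft_torque': [-0.011, -0.005, -0.022], 'grasp_force': 0.0, 'grip_width': 0.092}
```

View pics/top0.png

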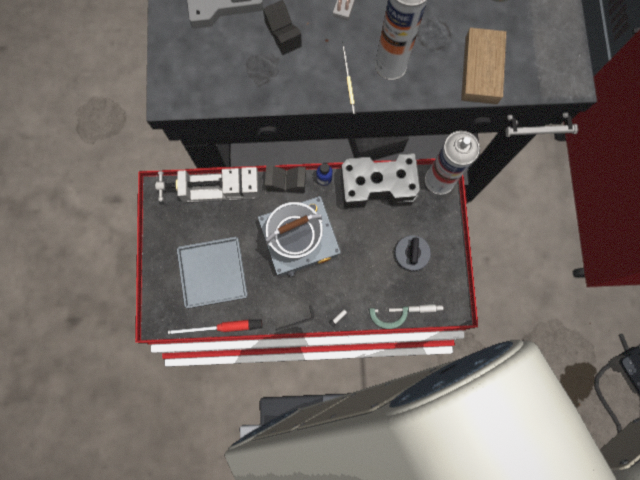

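View pics/side0.png

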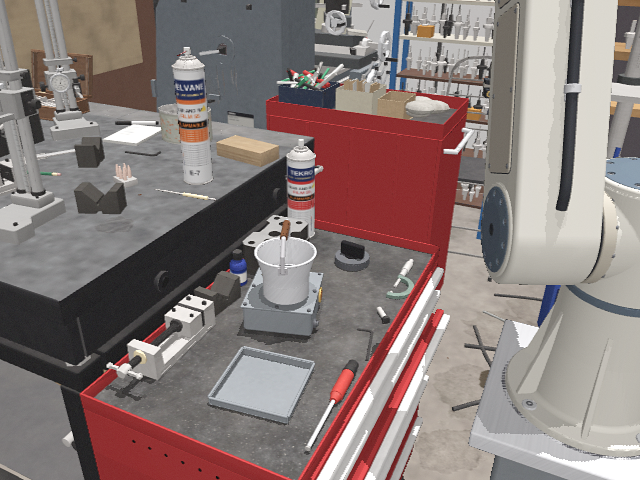

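Run:
```python
import cv2,numpy as np
t=cv2.imread("pics/top0.png");s=cv2.imread("pics/side0.png")
f=lambda i,x,y:cv2.resize(i[y:y+75,x:x+100],None,fx=4,fy=4,interpolation=cv2.INTER_CUBIC)
cv2.imwrite("pics/c1.png",np.vstack([np.hstack([f(t,250,200),f(t,363,215)]),np.hstack([f(s,235,215),f(s,305,220)])]))
```

```text
(no output)
```

View pics/c1.png

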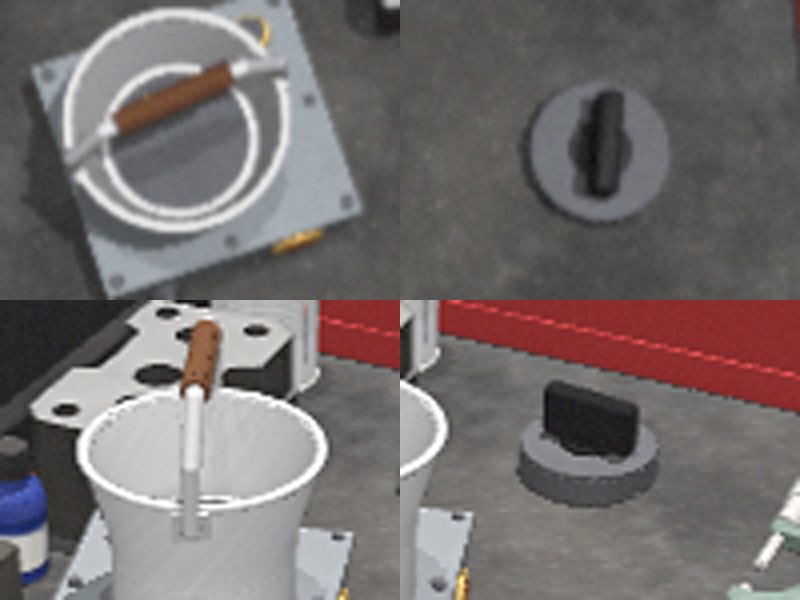

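```bash
cat > h.py <<'E'
from plant import ctrl,cams
import numpy as np
def ray(n,p):
    c=cams.get_calibration(n);R=np.array(c["R"]);return -R.T@c["t"],R.T@np.linalg.solve(c["K"],[*p,1])
def at(n,p,z):
    o,d=ray(n,p);return o+d*(z-o[2])/d[2]
def proj(n,X):
    c=cams.get_calibration(n);q=c["K"]@(c["R"]@np.array(X)+c["t"]);return q[:2]/q[2]
def tri(p,q):
    A=[];b=[]
    for n,x in(("top",p),("side",q)):
        o,d=ray(n,x);d/=np.linalg.norm(d);P=np.eye(3)-np.outer(d,d);A.append(P);b.append(P@o)
    return np.linalg.lstsq(np.vstack(A),np.hstack(b),rcond=None)[0]
def st():
    s=ctrl.sense();print(s["time"],np.round(s["tcp_pos"],4),"F",np.round(s["contact_force"],1),"w",round(s["grip_width"],4),"g",round(s["grasp_force"],1),"\n",np.round(s["eef_rot"],3).tolist(),"q",np.round(s["qpos"],0))
E
python3 - <<'E'
from h import *
np.set_printoptions(precision=4,suppress=True)
print("handle",at("top",(293.3,224.75),.19),tri((293.3,224.75),(285.25,229.5)),at("top",(278.75,230.5),.188),at("top",(308,218.75),.188))
print("rim",at("top",(294.5,230),.145))
c=[at("top",p,.06) for p in((277.5,274.25),(340,252.5),(258.75,217))];print("tank",*c, "mid",(c[1]+c[2])/2, np.linalg.norm(c[1]-c[0]),np.linalg.norm(c[2]-c[0]))
d=c[0]-c[1];yaw=np.degrees(np.arctan2(-d[0],d[1]));print("yaw y",yaw)
e=c[2]-c[0];yx=np.degrees(np.arctan2(e[1],e[0]));print("yaw x",yx)
a=np.radians((yaw+yx)/2);print("neck",(c[1]+c[2])[:2]/2+np.array([[np.cos(a),-np.sin(a)],[np.sin(a),np.cos(a)]])@[-.008,.012])
print("wing",at("top",(414.5,250.75),.05),tri((414.5,250.75),(353,242.75)),"disc",at("top",(413,252.75),.02))
w=[at("top",p,.05) for p in((363+52.5,215+22.5),(363+51.2,215+48.8))];print("wing ends",*w,np.degrees(np.arctan2(*(w[0]-w[1])[1::-1])))
t=[at("top",p,.016) for p in((178,247),(238,238),(246,297),(185,306))];print("tray",*t,np.mean(t,0))
E
```

```text
handle [0.5245 0.0265 0.19  ] [0.525  0.0266 0.1877] [0.5152 0.0542 0.188 ] [ 0.5353 -0.0014  0.188 ]
rim [0.5247 0.0257 0.145 ]
tank [0.4523 0.0663 0.06  ] [ 0.4921 -0.0648  0.06  ] [0.5755 0.1017 0.06  ] mid [0.5338 0.0185 0.06  ] 0.13702290872447218 0.12824404534451525
yaw y 16.871729376924804
yaw x 16.04472167786292
neck [0.5227 0.0277]
wing [ 0.4907 -0.2215  0.05  ] [ 0.4906 -0.2213  0.0509] disc [ 0.4919 -0.2235  0.02  ]
wing ends [ 0.5189 -0.2259  0.05  ] [ 0.463  -0.2187  0.05  ] -7.327439561909586
tray [0.5279 0.2812 0.016 ] [0.542  0.1516 0.016 ] [0.4133 0.137  0.016 ] [0.4    0.2663 0.016 ] [0.4708 0.209  0.016 ]
```

```bash
python3 -m creep '[{"wz":-10.6,"dz":-6},{"wz":-10.6,"dz":-6},{"wz":-10.6,"dz":-6},{"wz":-10.6,"dz":-6},{"wz":-10.6,"dz":-6},{"wz":-10.6,"dz":-6},{"wz":-10.6,"dz":-6},{"wz":-10.6,"dz":-6},{"dx":0}]' && python3 -m creep '[{"dx":42.5,"dy":40.5},{"dx":42.5,"dy":40.5},{"dx":42.5,"dy":40.5},{"dx":42.5,"dy":40.5},{"dx":42.5,"dy":40.5},{"dx":42.5,"dy":40.5},{"dx":42.5,"dy":40.5},{"dx":42.5,"dy":40.5},{"dx":42.5,"dy":40.5},{"dx":42.5,"dy":40.5},{"dx":42.5,"dy":40.5},{"dx":0}]'; python3 -c "
from h import *
st()
import cv2
a=[cv2.resize(cams.read_camera(n)[150:300,200:400,::-1],None,fx=3,fy=3,interpolation=cv2.INTER_CUBIC)[:, :400+0] if 0 else cv2.resize(cams.read_camera(n)[y:y+150,x:x+200,::-1],None,fx=2,fy=2) for n,x,y in(('top',200,150),('side',190,140))]
cv2.imwrite('pics/p2.png',np.hstack([cv2.resize(i,None,fx=1,fy=1) for i in a]))"
```

```text
0.1 [ 0.2659 -0.5651  0.2139] F [-0.4  0.4 -0.2] w 0.0918 g 0.0 
 [[0.905, 0.426, -0.001], [0.426, -0.905, 0.001], [0.0, -0.001, -1.0]] q [-65.  20.  94.   0.  66.  -0.]invalid input
```

```bash
python3 -m creep '[{"dx":0,"dy":0,"dz":-6,"wx":0,"wy":0,"wz":-10.6,"fingers":100}]'; python3 -m creep -h | head; python3 -m creep '[{"dz":-6,"wz":-10.6}]'
```

```text
time: 0.32
tcp_pos: [0.2659, -0.5651, 0.22]
eef_rot: [[0.809, 0.588, -0.001], [0.588, -0.809, 0.001], [0.0, -0.001, -1.0]]
contact_force: [1.1, -0.7, -0.4]
grip_width: 0.0918
grasp_force: 0.0invalid input: not JSON, or not a number
invalid input
```

```bash
python3 -m creep '[{"dx":0,"dy":0,"dz":-6,"wx":0,"wy":0,"wz":-10.6,"fingers":100},{"dx":0,"dy":0,"dz":-6,"wx":0,"wy":0,"wz":-10.6,"fingers":100},{"dx":0,"dy":0,"dz":-6,"wx":0,"wy":0,"wz":-10.6,"fingers":100},{"dx":0,"dy":0,"dz":-6,"wx":0,"wy":0,"wz":-10.6,"fingers":100},{"dx":0,"dy":0,"dz":-6,"wx":0,"wy":0,"wz":-10.6,"fingers":100},{"dx":0,"dy":0,"dz":-6,"wx":0,"wy":0,"wz":-10.6,"fingers":100},{"dx":0,"dy":0,"dz":-6,"wx":0,"wy":0,"wz":-10.6,"fingers":100}]' && python3 -m creep '[{"dx":42.5,"dy":40.5,"dz":0,"wx":0,"wy":0,"wz":0,"fingers":100},{"dx":42.5,"dy":40.5,"dz":0,"wx":0,"wy":0,"wz":0,"fingers":100},{"dx":42.5,"dy":40.5,"dz":0,"wx":0,"wy":0,"wz":0,"fingers":100},{"dx":42.5,"dy":40.5,"dz":0,"wx":0,"wy":0,"wz":0,"fingers":100},{"dx":42.5,"dy":40.5,"dz":0,"wx":0,"wy":0,"wz":0,"fingers":100},{"dx":42.5,"dy":40.5,"dz":0,"wx":0,"wy":0,"wz":0,"fingers":100},{"dx":42.5,"dy":40.5,"dz":0,"wx":0,"wy":0,"wz":0,"fingers":100},{"dx":42.5,"dy":40.5,"dz":0,"wx":0,"wy":0,"wz":0,"fingers":100},{"dx":42.5,"dy":40.5,"dz":0,"wx":0,"wy":0,"wz":0,"fingers":100},{"dx":42.5,"dy":40.5,"dz":0,"wx":0,"wy":0,"wz":0,"fingers":100},{"dx":42.5,"dy":40.5,"dz":0,"wx":0,"wy":0,"wz":0,"fingers":100},{"dx":0,"dy":0,"dz":0,"wx":0,"wy":0,"wz":0,"fingers":100}]'; python3 -c "
from h import *
st()
import cv2
a=[cv2.resize(cams.read_camera(n)[y:y+150,x:x+200,::-1],None,fx=2,fy=2) for n,x,y in(('top',200,150),('side',190,140))]
cv2.imwrite('pics/p2.png',np.hstack(a))"
```

```text
time: 1.2
tcp_pos: [0.266, -0.5654, 0.2625]
eef_rot: [[-0.348, 0.938, -0.0], [0.938, 0.348, 0.0], [0.0, -0.0, -1.0]]
contact_force: [0.1, -0.1, 0.2]
grip_width: 0.0919
grasp_force: 0.0
time: 2.7
tcp_pos: [0.5258, 0.0295, 0.2623]
eef_rot: [[-0.346, 0.938, 0.0], [0.938, 0.346, 0.001], [0.001, 0.0, -1.0]]
contact_force: [0.1, 0.1, -0.6]
grip_width: 0.092
grasp_force: 0.0
2.7 [0.5258 0.0295 0.2623] F [ 0.1  0.1 -0.6] w 0.092 g 0.0 
 [[-0.346, 0.938, 0.0], [0.938, 0.346, 0.001], [0.001, 0.0, -1.0]] q [  3.   9. 102.   0.  69. -17.]
```

```bash
python3 -m creep '[{"dx":-2.5,"dy":-2,"dz":25,"wx":0,"wy":0,"wz":0,"fingers":100},{"dx":0,"dy":0,"dz":25,"wx":0,"wy":0,"wz":0,"fingers":60},{"dx":0,"dy":0,"dz":25,"wx":0,"wy":0,"wz":0,"fingers":60},{"dx":0,"dy":0,"dz":18,"wx":0,"wy":0,"wz":0,"fingers":60},{"dx":0,"dy":0,"dz":0,"wx":0,"wy":0,"wz":0,"fingers":0},{"dx":0,"dy":0,"dz":0,"wx":0,"wy":0,"wz":0,"fingers":0},{"dx":0,"dy":0,"dz":0,"wx":0,"wy":0,"wz":0,"fingers":0},{"dx":0,"dy":0,"dz":0,"wx":0,"wy":0,"wz":0,"fingers":0},{"dx":0,"dy":0,"dz":0,"wx":0,"wy":0,"wz":0,"fingers":0}]' 45
```

```text
time: 3.92
tcp_pos: [0.5245, 0.0232, 0.1701]
eef_rot: [[-0.342, 0.94, 0.002], [0.94, 0.342, 0.0], [-0.0, 0.002, -1.0]]
contact_force: [1.0, -0.2, 2.2]
grip_width: 0.0142
grasp_force: 6.5
```

```bash
python3 -m creep '[{"dx":0,"dy":0,"dz":0,"wx":0,"wy":0,"wz":0,"fingers":0},{"dx":0,"dy":0,"dz":0,"wx":0,"wy":0,"wz":0,"fingers":0},{"dx":0,"dy":0,"dz":-4,"wx":0,"wy":0,"wz":0,"fingers":0},{"dx":0,"dy":0,"dz":-8,"wx":0,"wy":0,"wz":0,"fingers":0},{"dx":0,"dy":0,"dz":-12,"wx":0,"wy":0,"wz":0,"fingers":0},{"dx":0,"dy":0,"dz":-12,"wx":0,"wy":0,"wz":0,"fingers":0},{"dx":0,"dy":0,"dz":-12,"wx":0,"wy":0,"wz":0,"fingers":0},{"dx":0,"dy":0,"dz":-8,"wx":0,"wy":0,"wz":0,"fingers":0},{"dx":0,"dy":0,"dz":0,"wx":0,"wy":0,"wz":0,"fingers":0}]'; python3 -c "
from h import *
import cv2
a=[cv2.resize(cams.read_camera(n)[y:y+150,x:x+200,::-1],None,fx=2,fy=2) for n,x,y in(('top',200,150),('side',190,140))]
cv2.imwrite('pics/p3.png',np.hstack(a))"
```

```text
time: 5.05
tcp_pos: [0.5242, 0.0231, 0.2264]
eef_rot: [[-0.342, 0.94, 0.001], [0.94, 0.342, 0.0], [-0.0, 0.001, -1.0]]
contact_force: [-0.5, 0.3, -3.9]
grip_width: 0.0126
grasp_force: 44.8
```

View pics/p3.png

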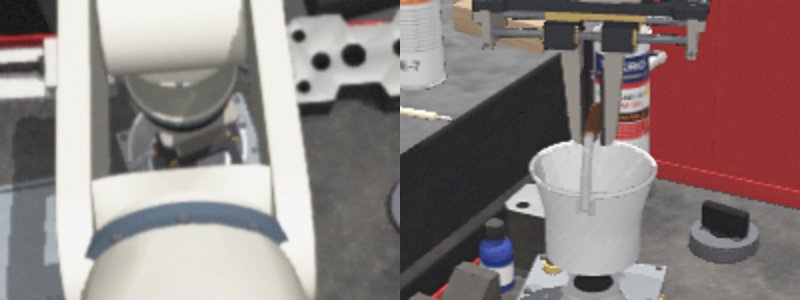

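```bash
python3 -m creep '[{"dx":10,"dy":1.5,"dz":0,"wx":0,"wy":0,"wz":0,"fingers":0},{"dx":20,"dy":1.5,"dz":0,"wx":0,"wy":0,"wz":0,"fingers":0},{"dx":30,"dy":1.5,"dz":0,"wx":0,"wy":0,"wz":0,"fingers":0},{"dx":35,"dy":1.5,"dz":0,"wx":0,"wy":0,"wz":0,"fingers":0},{"dx":35,"dy":1.5,"dz":0,"wx":0,"wy":0,"wz":0,"fingers":0},{"dx":30,"dy":1.5,"dz":0,"wx":0,"wy":0,"wz":0,"fingers":0},{"dx":20,"dy":1.5,"dz":0,"wx":0,"wy":0,"wz":0,"fingers":0},{"dx":10,"dy":1.5,"dz":10,"wx":0,"wy":0,"wz":0,"fingers":0},{"dx":0,"dy":0,"dz":20,"wx":0,"wy":0,"wz":0,"fingers":0},{"dx":0,"dy":0,"dz":20,"wx":0,"wy":0,"wz":0,"fingers":0},{"dx":0,"dy":0,"dz":15,"wx":0,"wy":0,"wz":0,"fingers":0},{"dx":0,"dy":0,"dz":0,"wx":0,"wy":0,"wz":0,"fingers":0}]';python3 -c "
from h import *
import cv2
cv2.imwrite('pics/p4.png',cv2.resize(cams.read_camera('side')[180:430,170:400,::-1],None,fx=2,fy=2))"
```

```text
time: 6.65
tcp_pos: [0.4692, 0.2052, 0.1592]
eef_rot: [[-0.342, 0.94, -0.003], [0.94, 0.342, -0.001], [-0.0, -0.003, -1.0]]
contact_force: [0.6, 0.2, -3.7]
grip_width: 0.0129
grasp_force: 44.8
```

View pics/p4.png

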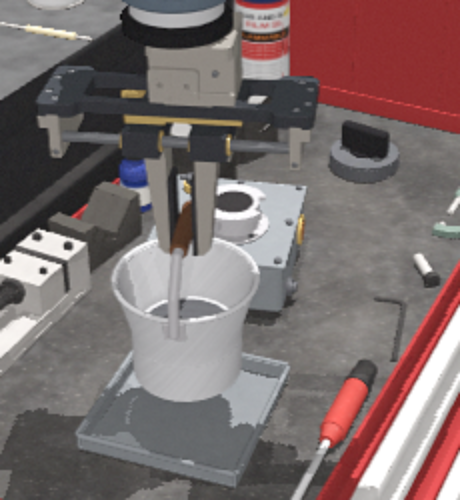

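```bash
python3 -m creep '[{"dx":0,"dy":0,"dz":12,"wx":0,"wy":0,"wz":0,"fingers":0},{"dx":0,"dy":0,"dz":12,"wx":0,"wy":0,"wz":0,"fingers":0},{"dx":0,"dy":0,"dz":10,"wx":0,"wy":0,"wz":0,"fingers":0},{"dx":0,"dy":0,"dz":6,"wx":0,"wy":0,"wz":0,"fingers":0},{"dx":0,"dy":0,"dz":3,"wx":0,"wy":0,"wz":0,"fingers":0},{"dx":0,"dy":0,"dz":2,"wx":0,"wy":0,"wz":0,"fingers":0},{"dx":0,"dy":0,"dz":0,"wx":0,"wy":0,"wz":0,"fingers":0}]'
```

```text
time: 7.58
tcp_pos: [0.4702, 0.2058, 0.1157]
eef_rot: [[-0.342, 0.94, 0.0], [0.94, 0.342, 0.0], [0.0, 0.0, -1.0]]
contact_force: [0.3, 0.0, -4.1]
grip_width: 0.0125
grasp_force: 44.8
```

```bash
python3 -m creep '[{"dx":0,"dy":0,"dz":1.5,"wx":0,"wy":0,"wz":0,"fingers":0},{"dx":0,"dy":0,"dz":1.5,"wx":0,"wy":0,"wz":0,"fingers":0},{"dx":0,"dy":0,"dz":0,"wx":0,"wy":0,"wz":0,"fingers":0}]'
```

```text
time: 7.95
tcp_pos: [0.4706, 0.206, 0.1129]
eef_rot: [[-0.342, 0.94, 0.001], [0.94, 0.342, 0.0], [0.0, 0.001, -1.0]]
contact_force: [0.9, 0.4, -2.0]
grip_width: 0.0129
grasp_force: 44.8
```

```bash
python3 -m creep '[{"dx":0,"dy":0,"dz":0.5,"wx":0,"wy":0,"wz":0,"fingers":0},{"dx":0,"dy":0,"dz":0,"wx":0,"wy":0,"wz":0,"fingers":30},{"dx":0,"dy":0,"dz":0,"wx":0,"wy":0,"wz":0,"fingers":50},{"dx":0,"dy":0,"dz":0,"wx":0,"wy":0,"wz":0,"fingers":60},{"dx":0,"dy":0,"dz":0,"wx":0,"wy":0,"wz":0,"fingers":60},{"dx":0,"dy":0,"dz":0,"wx":0,"wy":0,"wz":0,"fingers":60},{"dx":0,"dy":0,"dz":-20,"wx":0,"wy":0,"wz":0,"fingers":60},{"dx":0,"dy":0,"dz":-30,"wx":0,"wy":0,"wz":0,"fingers":60},{"dx":0,"dy":0,"dz":-30,"wx":0,"wy":0,"wz":0,"fingers":60},{"dx":0,"dy":0,"dz":-20,"wx":0,"wy":0,"wz":0,"fingers":60},{"dx":0,"dy":0,"dz":-10,"wx":0,"wy":0,"wz":0,"fingers":60},{"dx":0,"dy":0,"dz":0,"wx":0,"wy":0,"wz":0,"fingers":60}]'
```

```text
time: 9.45
tcp_pos: [0.4703, 0.2058, 0.2223]
eef_rot: [[-0.342, 0.94, 0.001], [0.94, 0.342, 0.0], [0.0, 0.001, -1.0]]
contact_force: [-0.6, 0.4, -0.0]
grip_width: 0.0551
grasp_force: 0.0
```

```bash
python3 -m creep '[{"dx":-51,"dy":-16,"dz":0,"wx":0,"wy":0,"wz":0,"fingers":60},{"dx":-51,"dy":-16,"dz":0,"wx":0,"wy":0,"wz":0,"fingers":60},{"dx":-51,"dy":-16,"dz":0,"wx":0,"wy":0,"wz":0,"fingers":60},{"dx":-51,"dy":-16,"dz":0,"wx":0,"wy":0,"wz":0,"fingers":60},{"dx":-51,"dy":-16,"dz":0,"wx":0,"wy":0,"wz":0,"fingers":60},{"dx":-51,"dy":-16,"dz":0,"wx":0,"wy":0,"wz":0,"fingers":60},{"dx":-51,"dy":-16,"dz":0,"wx":0,"wy":0,"wz":0,"fingers":60},{"dx":-51,"dy":-16,"dz":0,"wx":0,"wy":0,"wz":0,"fingers":60},{"dx":0,"dy":0,"dz":0,"wx":0,"wy":0,"wz":0,"fingers":60}]' && python3 -m creep '[{"dx":0,"dy":0,"dz":15,"wx":0,"wy":0,"wz":-10.45,"fingers":60},{"dx":0,"dy":0,"dz":15,"wx":0,"wy":0,"wz":-10.45,"fingers":60},{"dx":0,"dy":0,"dz":15,"wx":0,"wy":0,"wz":-10.45,"fingers":60},{"dx":0,"dy":0,"dz":15,"wx":0,"wy":0,"wz":-10.45,"fingers":60},{"dx":0,"dy":0,"dz":15,"wx":0,"wy":0,"wz":-10.45,"fingers":60},{"dx":0,"dy":0,"dz":10,"wx":0,"wy":0,"wz":-10.45,"fingers":60},{"dx":0,"dy":0,"dz":0,"wx":0,"wy":0,"wz":0,"fingers":60}]'; python3 -c "
from h import *
import cv2
t=cams.read_camera('top')[:,:,::-1];s=cams.read_camera('side')[:,:,::-1]
cv2.imwrite('pics/t5.png',t);cv2.imwrite('pics/s5.png',s)
c=lambda i,x,y,w,h,k:cv2.resize(i[y:y+h,x:x+w],None,fx=k,fy=k,interpolation=cv2.INTER_CUBIC)
cv2.imwrite('pics/c5.png',np.vstack([np.hstack([c(t,255,200,50,37,8),c(t,300,200,50,37,8)])*0+np.hstack([c(t,265,205,50,37,8),c(s,260,255,50,37,8)]),np.hstack([c(s,300,200,100,75,4),c(t,170,200,100,75,4)])]))"
```

```text
time: 10.58
tcp_pos: [0.4888, -0.2242, 0.2207]
eef_rot: [[-0.338, 0.941, -0.001], [0.941, 0.338, 0.0], [0.001, -0.001, -1.0]]
contact_force: [-0.7, -0.1, -0.5]
grip_width: 0.0549
grasp_force: 0.0
time: 11.45
tcp_pos: [0.4883, -0.2198, 0.1357]
eef_rot: [[-0.992, 0.128, -0.003], [0.128, 0.992, 0.002], [0.003, 0.001, -1.0]]
contact_force: [-0.7, 0.6, 0.2]
grip_width: 0.0552
grasp_force: 0.0
```

View pics/c5.png

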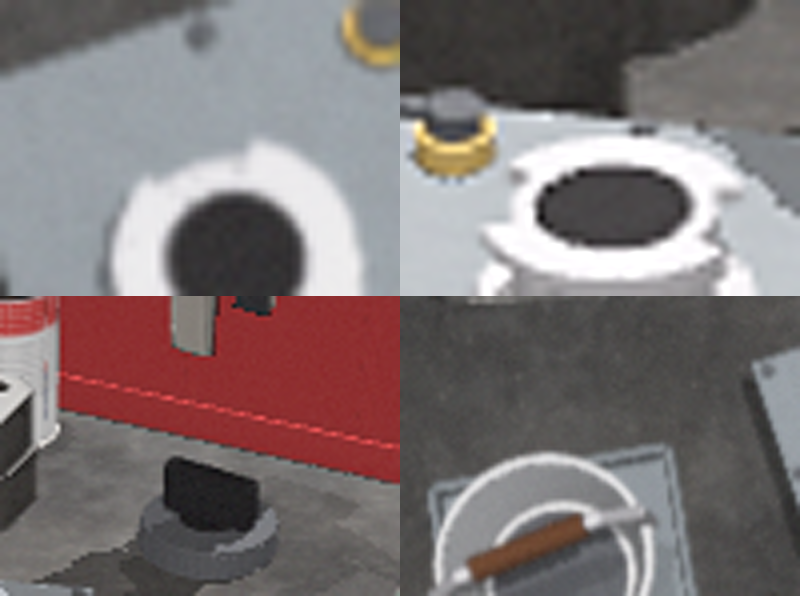

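```bash
python3 -c "
import cv2,numpy as np
t=cv2.imread('pics/t5.png');s=cv2.imread('pics/s5.png')
c=lambda i,x,y,w,h,k:cv2.resize(i[y:y+h,x:x+w],None,fx=k,fy=k,interpolation=cv2.INTER_CUBIC)
cv2.imwrite('pics/c6.png',np.hstack([c(t,275,217,40,40,10),c(s,267,268,40,40,10)]))"
```

```text
(no output)
```

View pics/c6.png

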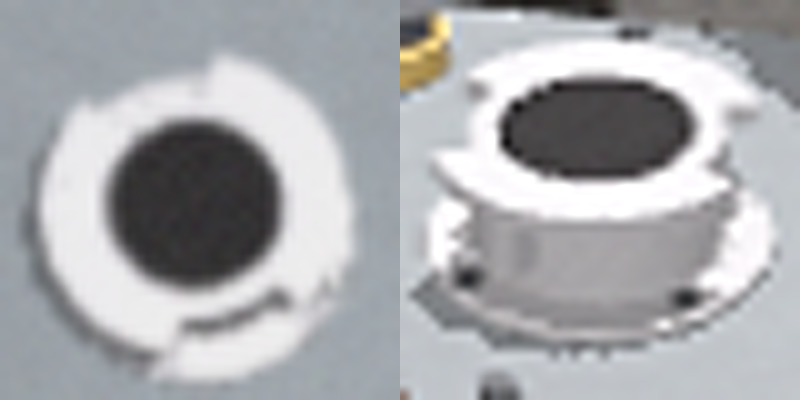

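Run:
```python
from h import *
np.set_printoptions(precision=4,suppress=True)
p=(294.1,236.95);q=(286.1,280.4)
print("neck",at("top",p,.086),at("side",q,.086),tri(p,q))
f=lambda u,v:(275+(u+.5)/10-.5,217+(v+.5)/10-.5)
a=at("top",f(151,88),.084);b=at("top",f(235,311),.086);print("notchyaw",np.degrees(np.arctan2(*(a-b)[1::-1])))
for u in(((180,330),(290,292)),((95,105),(208,65))):
    a,b=[at("top",f(*x),.086) for x in u];d=a-b;print(np.degrees(np.arctan2(-d[0],d[1])))
p=(414.1,250.4);print("wing",at("top",p,.05),tri(p,(352.6,242.4)))
print("disc",at("top",(363+50-.375,215+37.75-.375),.02))
print("pot",at("top",(201.6,261.4),.133))
print("neck seen from plate corners corrected:");st()
```

```text
neck [0.5237 0.0285 0.086 ] [0.5223 0.0306 0.086 ] [0.5238 0.0284 0.0844]
notchyaw 17.88848317573393
16.861707410869347
17.47050609306536
wing [ 0.4914 -0.2207  0.05  ] [ 0.4912 -0.2203  0.0521]
disc [ 0.4928 -0.2227  0.02  ]
pot [0.473  0.2088 0.133 ]
neck seen from plate corners corrected:
11.55 [ 0.4892 -0.2206  0.1369] F [ 0.4  0.1 -0.5] w 0.0549 g 0.0 
 [[-0.991, 0.131, -0.001], [0.131, 0.991, 0.001], [0.001, 0.0, -1.0]] q [ -24.   18.  109.    0.   54. -107.]
```

```bash
python3 -m creep '[{"dx":-2.4,"dy":-0.6,"dz":15,"wx":0,"wy":0,"wz":0,"fingers":60},{"dx":0,"dy":0,"dz":25,"wx":0,"wy":0,"wz":0,"fingers":60},{"dx":0,"dy":0,"dz":25,"wx":0,"wy":0,"wz":0,"fingers":60},{"dx":0,"dy":0,"dz":25,"wx":0,"wy":0,"wz":0,"fingers":60},{"dx":0,"dy":0,"dz":15,"wx":0,"wy":0,"wz":0,"fingers":60},{"dx":0,"dy":0,"dz":7,"wx":0,"wy":0,"wz":0,"fingers":60},{"dx":0,"dy":0,"dz":0,"wx":0,"wy":0,"wz":0,"fingers":60}]' 55 && python3 -m creep '[{"dx":0,"dy":0,"dz":0,"wx":0,"wy":0,"wz":0,"fingers":0},{"dx":0,"dy":0,"dz":0,"wx":0,"wy":0,"wz":0,"fingers":0},{"dx":0,"dy":0,"dz":0,"wx":0,"wy":0,"wz":0,"fingers":0},{"dx":0,"dy":0,"dz":0,"wx":0,"wy":0,"wz":0,"fingers":0},{"dx":0,"dy":0,"dz":0,"wx":0,"wy":0,"wz":0,"fingers":0},{"dx":0,"dy":0,"dz":0,"wx":0,"wy":0,"wz":0,"fingers":0},{"dx":0,"dy":0,"dz":0,"wx":0,"wy":0,"wz":0,"fingers":0}]'
```

```text
time: 12.42
tcp_pos: [0.4917, -0.2223, 0.025]
eef_rot: [[-0.992, 0.128, -0.0], [0.128, 0.992, 0.0], [0.0, 0.0, -1.0]]
contact_force: [0.4, 0.1, 0.5]
grip_width: 0.0549
grasp_force: 0.0
time: 13.3
tcp_pos: [0.4918, -0.2223, 0.0252]
eef_rot: [[-0.992, 0.127, 0.0], [0.127, 0.992, -0.0], [-0.0, 0.0, -1.0]]
contact_force: [-0.3, 1.3, 4.4]
grip_width: 0.0133
grasp_force: 55.0
```

```bash
python3 -m creep '[{"dx":0,"dy":0,"dz":-10,"wx":0,"wy":0,"wz":0,"fingers":0},{"dx":0,"dy":0,"dz":-25,"wx":0,"wy":0,"wz":0,"fingers":0},{"dx":0,"dy":0,"dz":-30,"wx":0,"wy":0,"wz":0,"fingers":0},{"dx":0,"dy":0,"dz":-30,"wx":0,"wy":0,"wz":0,"fingers":0},{"dx":0,"dy":0,"dz":-15,"wx":0,"wy":0,"wz":0,"fingers":0},{"dx":0,"dy":0,"dz":-10,"wx":0,"wy":0,"wz":0,"fingers":0},{"dx":0,"dy":0,"dz":0,"wx":0,"wy":0,"wz":0,"fingers":0}]' && python3 -m creep '[{"dx":0,"dy":13,"dz":0,"wx":0,"wy":0,"wz":0,"fingers":0},{"dx":0,"dy":35,"dz":0,"wx":0,"wy":0,"wz":0,"fingers":0},{"dx":0,"dy":40,"dz":0,"wx":0,"wy":0,"wz":0,"fingers":0},{"dx":0,"dy":40,"dz":0,"wx":0,"wy":0,"wz":0,"fingers":0},{"dx":0,"dy":40,"dz":0,"wx":0,"wy":0,"wz":0,"fingers":0},{"dx":0,"dy":40,"dz":0,"wx":0,"wy":0,"wz":0,"fingers":0},{"dx":0,"dy":30,"dz":0,"wx":0,"wy":0,"wz":0,"fingers":0},{"dx":0,"dy":15,"dz":0,"wx":0,"wy":0,"wz":0,"fingers":0},{"dx":0,"dy":0,"dz":0,"wx":0,"wy":0,"wz":-8.25,"fingers":0},{"dx":0,"dy":0,"dz":0,"wx":0,"wy":0,"wz":-8.25,"fingers":0},{"dx":0,"dy":0,"dz":0,"wx":0,"wy":0,"wz":-8.25,"fingers":0},{"dx":0,"dy":0,"dz":0,"wx":0,"wy":0,"wz":0,"fingers":0}]'
```

```text
time: 14.18
tcp_pos: [0.4917, -0.2224, 0.1451]
eef_rot: [[-0.992, 0.127, 0.0], [0.127, 0.992, -0.0], [-0.0, -0.0, -1.0]]
contact_force: [-0.1, -0.5, -1.5]
grip_width: 0.0133
grasp_force: 55.0
time: 15.68
tcp_pos: [0.5234, 0.0285, 0.1446]
eef_rot: [[-0.954, -0.299, -0.001], [-0.299, 0.954, -0.0], [0.001, 0.0, -1.0]]
contact_force: [1.1, 0.5, -1.7]
grip_width: 0.0136
grasp_force: 55.0
```

```bash
python3 -m creep '[{"dx":0,"dy":0,"dz":12,"wx":0,"wy":0,"wz":0,"fingers":0},{"dx":0,"dy":0,"dz":10,"wx":0,"wy":0,"wz":0,"fingers":0},{"dx":0,"dy":0,"dz":5,"wx":0,"wy":0,"wz":0,"fingers":0},{"dx":0,"dy":0,"dz":0,"wx":0,"wy":0,"wz":0,"fingers":0}]'; python3 -c "
from h import *
import cv2
s=cams.read_camera('side')[:,:,::-1]
cv2.imwrite('pics/s7.png',cv2.resize(s[225:315,240:335],None,fx=6,fy=6,interpolation=cv2.INTER_CUBIC))"
```

```text
time: 16.18
tcp_pos: [0.5234, 0.0286, 0.1174]
eef_rot: [[-0.954, -0.299, -0.001], [-0.299, 0.954, -0.0], [0.001, 0.0, -1.0]]
contact_force: [0.6, 0.2, -1.2]
grip_width: 0.0136
grasp_force: 55.0
```

View pics/s7.png

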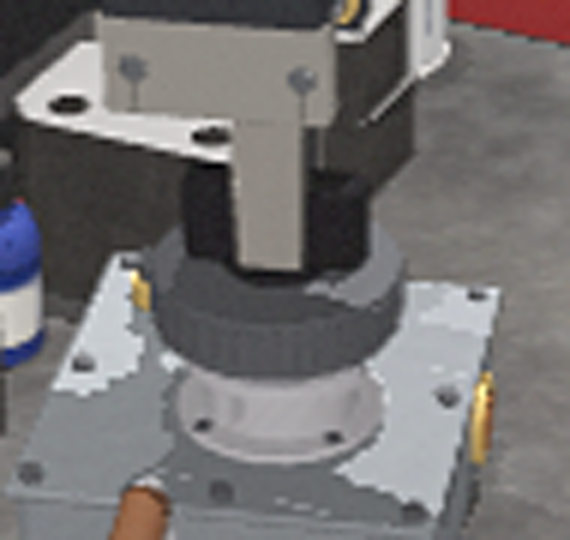

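```bash
python3 -m creep '[{"dx":0,"dy":0,"dz":3,"wx":0,"wy":0,"wz":0,"fingers":0},{"dx":0,"dy":0,"dz":2,"wx":0,"wy":0,"wz":0,"fingers":0},{"dx":0,"dy":0,"dz":2,"wx":0,"wy":0,"wz":0,"fingers":0},{"dx":0,"dy":0,"dz":2,"wx":0,"wy":0,"wz":0,"fingers":0},{"dx":0,"dy":0,"dz":0,"wx":0,"wy":0,"wz":0,"fingers":0}]'; python3 -c "
from h import *
st();print(ctrl.sense()['ft_torque'])"
```

```text
time: 16.85
tcp_pos: [0.5237, 0.0286, 0.1089]
eef_rot: [[-0.954, -0.3, -0.0], [-0.3, 0.954, 0.0], [0.0, 0.0, -1.0]]
contact_force: [-0.6, -0.1, -2.0]
grip_width: 0.0136
grasp_force: 55.0
16.85 [0.5237 0.0286 0.1089] F [-0.6 -0.1 -2. ] w 0.0136 g 55.0 
 [[-0.954, -0.3, -0.0], [-0.3, 0.954, 0.0], [0.0, 0.0, -1.0]] q [   3.   19.  111.    0.   50. -104.]
[ 0.13128919 -0.13998963  0.01165969]
```

```bash
python3 -m creep '[{"dx":0,"dy":0,"dz":2,"wx":0,"wy":0,"wz":0,"fingers":0},{"dx":0,"dy":0,"dz":2,"wx":0,"wy":0,"wz":0,"fingers":0},{"dx":0,"dy":0,"dz":2,"wx":0,"wy":0,"wz":0,"fingers":0},{"dx":0,"dy":0,"dz":0,"wx":0,"wy":0,"wz":0,"fingers":0}]'; python3 -c "
from h import *
st();print(ctrl.sense()['ft_torque'])"
```

```text
time: 17.35
tcp_pos: [0.524, 0.0286, 0.1033]
eef_rot: [[-0.954, -0.3, 0.0], [-0.3, 0.954, 0.0], [-0.0, -0.0, -1.0]]
contact_force: [-1.9, -0.3, 6.0]
grip_width: 0.0133
grasp_force: 55.0
17.35 [0.524  0.0286 0.1033] F [-1.9 -0.3  6. ] w 0.0133 g 55.0 
 [[-0.954, -0.3, 0.0], [-0.3, 0.954, 0.0], [-0.0, -0.0, -1.0]] q [   3.   19.  111.    0.   49. -104.]
[0.08406382 0.24258328 0.03693052]
```

```bash
python3 -m creep '[{"dx":0,"dy":0,"dz":2,"wx":0,"wy":0,"wz":0,"fingers":0},{"dx":0,"dy":0,"dz":2,"wx":0,"wy":0,"wz":0,"fingers":0},{"dx":0,"dy":0,"dz":0,"wx":0,"wy":0,"wz":0,"fingers":0},{"dx":0,"dy":0,"dz":0,"wx":0,"wy":0,"wz":0,"fingers":0}]'; python3 -c "
from h import *
st();print(ctrl.sense()['ft_torque'])"
```

```text
time: 17.85
tcp_pos: [0.5241, 0.0287, 0.0997]
eef_rot: [[-0.954, -0.3, 0.001], [-0.3, 0.954, 0.0], [-0.001, -0.0, -1.0]]
contact_force: [-3.5, -0.6, 10.4]
grip_width: 0.0137
grasp_force: 55.0
17.85 [0.5241 0.0287 0.0997] F [-3.5 -0.6 10.4] w 0.0137 g 55.0 
 [[-0.954, -0.3, 0.001], [-0.3, 0.954, 0.0], [-0.001, -0.0, -1.0]] q [   3.   20.  112.    0.   49. -104.]
[ 0.05002003  0.4420604  -0.04195321]
```

```bash
python3 -m creep '[{"dx":0,"dy":0,"dz":0.5,"wx":0,"wy":0,"wz":6,"fingers":0},{"dx":0,"dy":0,"dz":0,"wx":0,"wy":0,"wz":6,"fingers":0},{"dx":0,"dy":0,"dz":0,"wx":0,"wy":0,"wz":6,"fingers":0},{"dx":0,"dy":0,"dz":0,"wx":0,"wy":0,"wz":6,"fingers":0},{"dx":0,"dy":0,"dz":0,"wx":0,"wy":0,"wz":0,"fingers":0}]'; python3 -c "
from h import *
st();print(ctrl.sense()['ft_torque'])"
```

```text
time: 18.48
tcp_pos: [0.5241, 0.0287, 0.0993]
eef_rot: [[-0.993, 0.116, 0.001], [0.116, 0.993, 0.0], [-0.001, 0.0, -1.0]]
contact_force: [-1.9, 0.3, 10.2]
grip_width: 0.0141
grasp_force: 55.0
18.475 [0.5241 0.0287 0.0993] F [-1.9  0.3 10.2] w 0.0141 g 55.0 
 [[-0.993, 0.116, 0.001], [0.116, 0.993, 0.0], [-0.001, 0.0, -1.0]] q [  3.  20. 112.   0.  49. -80.]
[ 0.14266274  0.39004472 -0.10226703]
```

```bash
python3 -m creep '[{"dx":0,"dy":0,"dz":0,"wx":0,"wy":0,"wz":6,"fingers":0},{"dx":0,"dy":0,"dz":0,"wx":0,"wy":0,"wz":6,"fingers":0},{"dx":0,"dy":0,"dz":0,"wx":0,"wy":0,"wz":6,"fingers":0},{"dx":0,"dy":0,"dz":0,"wx":0,"wy":0,"wz":6,"fingers":0},{"dx":0,"dy":0,"dz":0,"wx":0,"wy":0,"wz":6,"fingers":0},{"dx":0,"dy":0,"dz":0,"wx":0,"wy":0,"wz":6,"fingers":0},{"dx":0,"dy":0,"dz":0,"wx":0,"wy":0,"wz":6,"fingers":0},{"dx":0,"dy":0,"dz":0,"wx":0,"wy":0,"wz":6,"fingers":0},{"dx":0,"dy":0,"dz":0,"wx":0,"wy":0,"wz":6,"fingers":0},{"dx":0,"dy":0,"dz":0,"wx":0,"wy":0,"wz":6,"fingers":0},{"dx":0,"dy":0,"dz":0,"wx":0,"wy":0,"wz":0,"fingers":0}]'; python3 -c "
from h import *
st();print(ctrl.sense()['ft_torque'])"
```

```text
time: 19.85
tcp_pos: [0.5242, 0.0288, 0.0993]
eef_rot: [[-0.396, 0.918, 0.001], [0.918, 0.396, 0.0], [-0.0, 0.001, -1.0]]
contact_force: [-2.6, 0.8, 10.0]
grip_width: 0.0137
grasp_force: 55.0
19.85 [0.5242 0.0288 0.0993] F [-2.6  0.8 10. ] w 0.0137 g 55.0 
 [[-0.396, 0.918, 0.001], [0.918, 0.396, 0.0], [-0.0, 0.001, -1.0]] q [  3.  20. 112.   0.  49. -20.]
[ 0.20021497  0.45905005 -0.10497684]
```

```bash
python3 -m creep '[{"dx":0,"dy":0,"dz":0,"wx":0,"wy":0,"wz":3,"fingers":0},{"dx":0,"dy":0,"dz":0,"wx":0,"wy":0,"wz":2,"fingers":0},{"dx":0,"dy":0,"dz":0,"wx":0,"wy":0,"wz":2,"fingers":0},{"dx":0,"dy":0,"dz":0,"wx":0,"wy":0,"wz":1,"fingers":0},{"dx":0,"dy":0,"dz":0,"wx":0,"wy":0,"wz":0,"fingers":0}]'; python3 -c "
from h import *
st();print(ctrl.sense()['ft_torque'])"; python3 -m creep '[{"dx":0,"dy":0,"dz":-1.5,"wx":0,"wy":0,"wz":0,"fingers":0},{"dx":0,"dy":0,"dz":-1.5,"wx":0,"wy":0,"wz":0,"fingers":0},{"dx":0,"dy":0,"dz":0,"wx":0,"wy":0,"wz":0,"fingers":0},{"dx":0,"dy":0,"dz":0,"wx":0,"wy":0,"wz":0,"fingers":0}]'; python3 -c "
from h import *
import cv2
st();print(ctrl.sense()['ft_torque'])
s=cams.read_camera('side')[:,:,::-1]
cv2.imwrite('pics/s8.png',cv2.resize(s[200:440,180:380],None,fx=2.5,fy=2.5,interpolation=cv2.INTER_CUBIC))"
```

```text
time: 20.48
tcp_pos: [0.5234, 0.0288, 0.0993]
eef_rot: [[-0.266, 0.964, -0.001], [0.964, 0.266, 0.0], [0.0, -0.001, -1.0]]
contact_force: [-5.6, 0.4, 12.9]
grip_width: 0.0133
grasp_force: 55.0
20.475 [0.5234 0.0288 0.0993] F [-5.6  0.4 12.9] w 0.0133 g 55.0 
 [[-0.266, 0.964, -0.001], [0.964, 0.266, 0.0], [0.0, -0.001, -1.0]] q [  3.  20. 112.   0.  49. -12.]
[0.18519074 0.95914175 0.17266665]
time: 20.98
tcp_pos: [0.5233, 0.0288, 0.1018]
eef_rot: [[-0.267, 0.964, -0.001], [0.964, 0.267, 0.0], [0.0, -0.001, -1.0]]
contact_force: [-4.0, 1.4, 8.0]
grip_width: 0.0134
grasp_force: 55.0
20.975 [0.5233 0.0288 0.1018] F [-4.   1.4  8. ] w 0.0134 g 55.0 
 [[-0.267, 0.964, -0.001], [0.964, 0.267, 0.0], [0.0, -0.001, -1.0]] q [  3.  19. 111.   0.  49. -12.]
[0.28435846 0.81404871 0.14941477]
```

View pics/s8.png

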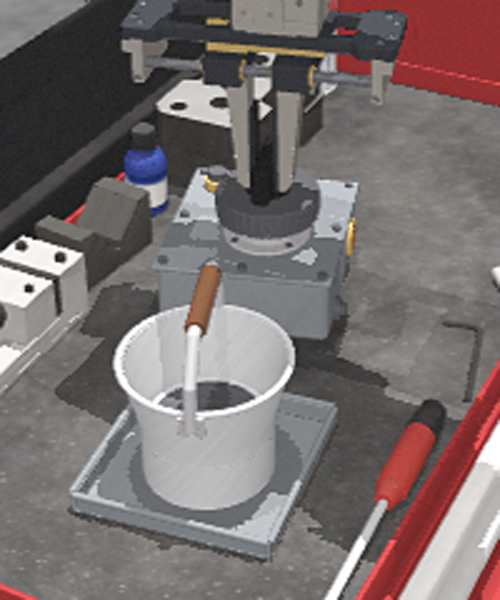

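```bash
python3 -c "
from plant import ctrl
print(ctrl.sign_off())"
```

```text
the job is handed in; nothing more can be done
None
```

The job is handed in at about 21 s, with no verdict returned: the pot stands upright in the drip tray, and the cap is pushed down, turned about 92° clockwise to the stop and still gripped by its wing at 55 N.

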